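# Stop the mould shaker, lift its sagging bolt over the bent keeper and hold the gate ajar

## Robot

A 6-joint arm with a two-finger parallel gripper is mounted at the origin on the work surface. World frame = base frame: x ahead of the robot, y to its left, z up, the work surface at z = 0. Lengths are in m, angles in rad, forces in N, time in s.
With the tool pointing down it reaches from about 0.35 to 0.925 m from the base axis. Payload 6.4 kg.
Tool frame: the origin (TCP) lies on the centre line of the jaws, within the pads' length; the fingertips stand 8 mm ahead of it and the grasp point (between the pads) lies 11 mm behind it; z points along the fingers, y is the direction in which the jaws open and shut (so a half turn about z gives the same grasp; the last joint's range is limited). The gripper opens to 85 mm and grips with 20 to 120 N. Pads are 22 mm wide; open, the fingers measure 114 mm over their backs; the gripper's body (76 mm by 85 mm) begins 54 mm behind the grasp point. The pads swing forward as they close: fully open they stand 13 mm farther back than shut.
Start: joints at [0.928, 0.245, 1.558, -0, 1.339, -0.174], TCP at [0.294, 0.58, 0.239] pointing down, gripper open.
Joint ranges: [-3.13, 3.13], [-1.02, 2.26], [0.13, 2.54], [-0.95, 4.09], [0.21, 2.88], [-2.74, 2.74]. Speed limits (rad/s): [2.57, 2.57, 3.14, 3.14, 3.14, 3.14].

## Interface

Orientations are given as a 3x3 rotation matrix whose columns are the frame's x, y, z axes.
In Python, from workcell import * gives the robot as it stands. The module is installed in compiled form; this text tells all that it offers.
- The arm moves only by the tool jog_arm, never from a script. Its argument "increments" is text: rows parted by semicolons, each of 7 numbers parted by spaces: the closure in counts, from 0 (fully open) to 255 (shut), then the shift along the world's x, y, z in mm, then the turn, a rotation vector about the world's x, y, z in rad. A call has 1 to 12 rows; each row is the pose to reach, as a shift and turn from the pose commanded when the call began; what a row does not reach only later rows make up. A row lasts 1/12 s, in which the tool goes at most 41.7 mm and 7.16 degrees, less where a joint would pass 70% of its speed; a pose out of reach is approached as far as the arm can. A call with a gripper value outside its range is refused whole. The fingers move at their own pace and stop on an object; the grip force is fixed at half the most. Time passes only in rows, so rows that repeat a pose let the fingers close. It gives the time, the measured TCP pose, the force and the opening at its end, in the units of the state.
- state(): the state, without advancing time (a new reading comes with each control period).
- capture(name): name is "side" or "top"; returns the picture (400x640x3 uint8, red, green, blue); there is no depth.
- calibration(name): a dict with "fx", "fy", "cx", "cy" (pixels), "xyz" and "rotation" of the camera in the world. Camera axes: x right, y down, z forward; pixel columns grow to the right and rows downward; lengths in m; the calibration is good to about 2 mm. A picture is of the moment at which its call begins. calibration takes no time and is no camera call.
- hand_in(): hands the job in, once; it reports no verdict.
The state is a dict: "t": time; "joint_pos": joint angles; "joint_vel": joint speeds; "tau": joint torques, N m; "tcp_pos": TCP position; "ee_rot": TCP orientation; "force": force on the tool from outside, world axes, zero at the start; "ft_torque": the same for the moment, N m; "grip_width": finger opening in m.
Only numpy, scipy, OpenCV 4.12 (cv2) and the standard library are available. Lean on these libraries where they do the work, as an engineer would, in place of code of your own. Each camera call takes 0.05 s, during which the arm holds its last target. There are 200 camera calls.

## Task

Stop the mould shaker: press its mushroom-headed stop button fully down and let it spring back up, leaving the flush start button alone. Then unbolt the guard gate: the bolt has sagged and its nose hangs behind the bent-up lip of the keeper, so take the bolt by its upright handle and lift it over the lip while pulling it back, without forcing the keeper. Draw the gate ajar against its spring, about a hand's breadth (10 cm) at its free edge and never wide, and finish while still holding it there so that I can reach in; leave the other things on the bench where they are.

Things in the scene. Friction and masses are not known exactly. Their poses are not given: they have to be found in the camera images.
- stop_top (a point): Centre of the top of the mushroom-headed stop button (head 40 mm across, 11 mm thick, on a thin stem, plain black) on the grey push-button station (76 x 160 x 54 mm, fixed to the bench). At rest it stands 83 mm above the bench. It is pressed straight down.
- stop (a joint): Travel of the stop button in m: 0 up, 0.007 fully down (takes 5 N); springs back when let go.
- start (a joint): Travel of the start button, the small flush one (20 mm across, its face 74 mm above the bench, 80 mm from the stop button) at the other end of the same station; 0 up, 0.004 down. Not to be pressed.
- gate: Guard gate on the front of the mould shaker's housing (400 mm wide, 320 deep, 205 tall): steel frame, clear pane, 300 mm wide, 84 to 200 mm above the bench, 18 mm thick. Origin on the hinge axis, at bench level, in the plane of its outer face. Axes turn with it: x into the housing (the outer face looks to -x), y from free edge (y = -0.300) to hinge, z up.
- gate_swing (a joint): Gate opening in rad, 0 shut to 1.3; grows as the free edge comes out towards -x of the gate (clockwise seen from above). A hinge spring pulls it shut with 0.45 N m when shut, 0.5 N m more per rad. 0.33 rad makes a 100 mm gap at the free edge. While the bolt's nose is in the keeper the gate stays shut.
- gate_hinge (a point): Point on the gate's vertical hinge axis, 150 mm above the bench; axes as the gate's.
- bolt_handle (a point): Grip point on the centre line of the bolt's upright round handle (14 mm thick, straight from 8 to 60 mm above the rod's axis; a 22 mm ball on top, its centre 26 mm above this point). 45 mm above the rod's axis, 195 mm above the bench while the bolt hangs, 38 mm in front of the gate's outer face, 208 mm from the hinge line with the bolt home. Moves with bolt and gate; axes as the gate's.
- bolt_draw (a joint): How far the bolt is drawn in m: 0 home to 0.045, along the gate's +y (towards the hinge); 1.5 N of friction. Starts at 0 to 0.005. Unlifted, it slides to about 0.013, where the nose catches on the keeper's lip. Keep it lifted until 0.026, when the nose is past the lip; from 0.028 it is clear of the keeper and the gate can swing.
- bolt_lift (a joint): How far the bolt is raised in its worn straps in m: 0 hanging down (its own weight, 2 to 4 N, pulls it there), 0.015 at the top of the play. The nose clears the lip when it is above 0.009.
- bolt_nose (a point): Underside of the bolt's turned-down nose (12 x 8 mm, reaching 19.5 mm below the rod's axis), at the end of the 12 mm rod, 122 mm from the handle.
- bolt: The whole bolt: rod, nose and handle, plain steel (0.2 to 0.4 kg). Origin on the rod's axis at the handle, 150 mm above the bench while hanging; axes as the gate's. The rod (12 mm thick, along y) is carried by two straps on the gate, up to 26 mm above its axis: 75 mm from the home handle towards the free edge, 118 mm towards the hinge.
- keeper: Bent steel keeper on the post beside the gate's free edge: a channel, open at the top, with a front cheek and a bent-up lip at its mouth; fixed to the housing. Its origin is the housing's: at bench level below the middle of the shut gate's outer face; x into the housing, y towards the hinge side.
- keeper_lip (a point): Middle of the top edge of the keeper's bent-up lip, 139.5 mm above the bench, 9 mm above the underside of the hanging nose.
- mould_a: clear praline mould lying on the bench in front of the gate, 135 x 275 x 26 mm; the gate passes above it; origin at the centre of its underside. A bystander.
- mould_b: clear praline mould with pale filling at the robot's right, 135 x 275 x 26 mm; origin at the centre of its underside. A bystander.
- palette: palette knife with a wooden handle, 240 mm long, lying on the bench; origin at the centre of its underside. A bystander.
- sprinkles: small lidded jar, 60 mm across, 85 mm tall; origin at the centre of its underside. A bystander.
- bowl: steel bowl, 150 mm across, 70 mm tall; origin at the centre of its underside. A bystander.
- cups: clear tray of chocolate cups, 120 x 170 x 30 mm; origin at the centre of its underside. A bystander.
Not all that is in view belongs to the job. Leave any orange look-alike of the part that bears stop_top alone.

How it is judged:
On the way, in this order (a step that is already met when the one before it is completed fails the run):
1. the stop button is pressed fully down (at least 6 of its 7 mm) (value of joint stop above 0.006 m), for 0.05 s.
2. the stop button is let go and is back up (value of joint stop below 0.0015 m), for 0.1 s.
3. the bolt is lifted and its nose is drawn over the keeper's lip (value of joint bolt_lift above 0.007 m and value of joint bolt_draw above 0.015 m).
4. the bolt is drawn clear of the keeper (28 mm) (value of joint bolt_draw above 0.028 m), for 0.1 s.
At the end, for the whole second after the job is handed in: The gate stands still, 0.23 to 0.47 rad open (a gap of 7 to 14 cm at its free edge), held there by the fingers (at least 1 N on the gate or its bolt) against its spring; the bolt is at least 25 mm drawn and the stop button is up (value of joint gate_swing between 0.23 and 0.47 rad and velocity of joint gate_swing between -0.1 and 0.1 rad/s and value of joint bolt_draw above 0.025 m and contact force between the fingers and gate above 1 N and value of joint stop below 0.0015 m); the arm keeps its last pose, push and grip.
It fails at once if the start button is pressed (value of joint start above 0.0025 m).
It fails at once if the gate is swung wide (more than 0.75 rad) (value of joint gate_swing above 0.75 rad).
It fails at once if the keeper is forced (more than 60 N between bolt and keeper) (contact force between bolt and keeper above 60 N).
It fails at once if another thing on the bench is shifted by more than 30 mm (distance of any of mould_a, mould_b, palette, sprinkles, bowl, cups from where it was at the start of the episode above 0.03 m).
It also fails if it takes over 51 s, if anything falls off the work surface, if the arm or the gripper's body presses on something with over 40 N, if the wrist force passes 120 N, or if a joint passes its speed limit or range.

## Working session

There is one attempt and no reset: what is moved stays moved. The work goes in short steps, Python scripts to look and compute and a tool call to move; the robot and the scene stay as the last step left them, time stands still between calls to the robot, and variables do not carry over. Pictures are saved under pics/ and viewed, about 8 in all and at most 12, crops included, and the job is handed in when it is done.

Besides the shell and the picture viewer there is one more tool, called after "Call:" as a command line: name --argument value ..., lists and objects as JSON in quotes. jog_arm: Moves the arm, as the interface text tells. Its arguments: {"type":"object","properties":{"increments":{"type":"string"}},"required":["increments"]}

```bash
mkdir -p pics && cat > h.py <<'E'
import numpy as np, cv2
from workcell import *
np.set_printoptions(precision=4,suppress=True)
def ray(cam,u,v):
    c=calibration(cam);d=np.array([(u-c['cx'])/c['fx'],(v-c['cy'])/c['fy'],1.0])
    return np.array(c['xyz']),np.array(c['rotation'])@d
def onz(cam,u,v,z):
    o,d=ray(cam,u,v);return o+d*(z-o[2])/d[2]
def tri(u1,v1,u2,v2):
    o,d=ray('side',u1,v1);p,e=ray('top',u2,v2)
    s=np.linalg.lstsq(np.c_[d,-e],p-o,rcond=None)[0]
    a,b=o+d*s[0],p+e*s[1];return (a+b)/2,np.linalg.norm(a-b)
def proj(cam,P):
    c=calibration(cam);q=np.array(c['rotation']).T@(np.array(P)-np.array(c['xyz']))
    return c['fx']*q[0]/q[2]+c['cx'],c['fy']*q[1]/q[2]+c['cy']
def save(cam,name):
    im=capture(cam);cv2.imwrite('pics/'+name+'.png',im[:,:,::-1]);return im
E
python3 - <<'E'
from h import *
for c in('side','top'):
    save(c,c+'0');print(c,calibration(c))
E
```

```text
side {'fx': 369.31049827034934, 'fy': 369.31049827034934, 'cx': 319.0070982724613, 'cy': 203.5242750125625, 'xyz': array([ 0.0807, -0.9426,  0.7503]), 'rotation': array([[ 0.8816, -0.2911,  0.3716],
       [-0.4714, -0.5026,  0.7247],
       [-0.0242, -0.814 , -0.5803]])}
top {'fx': 451.19308251849617, 'fy': 451.19308251849617, 'cx': 321.86313983620073, 'cy': 198.1821705279849, 'xyz': array([ 0.4213, -0.1376,  1.2457]), 'rotation': array([[-0.0164, -0.9987,  0.0481],
       [-0.9999,  0.0162, -0.0045],
       [ 0.0037, -0.0482, -0.9988]])}
```

View pics/top0.png

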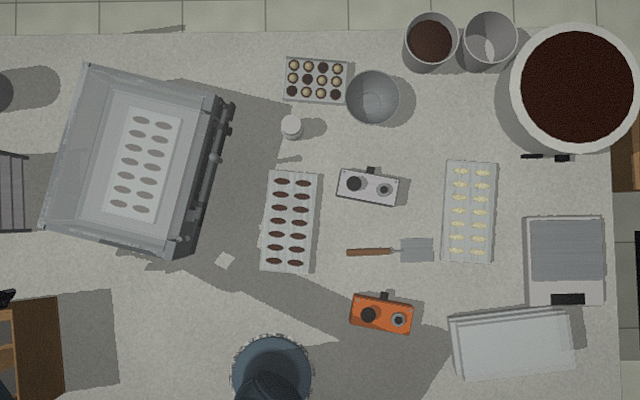

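View pics/side0.png

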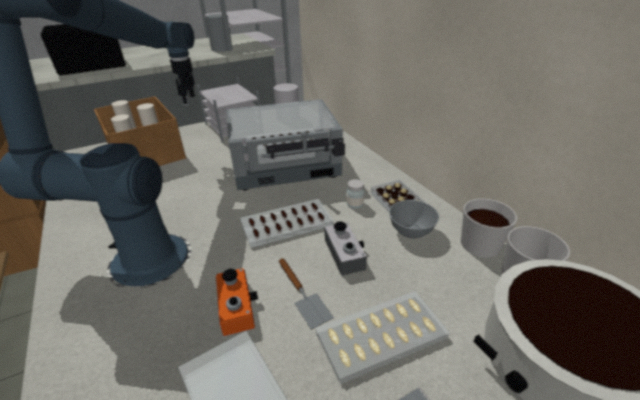

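The top view shows the grey station with the black mushroom at about (353,183) and start at (384,190). The gate face runs from (222,96) to (193,258). Next I'll zoom in on the bolt.

```bash
python3 - <<'E'
from h import *
a=cv2.imread('pics/top0.png');b=cv2.imread('pics/side0.png')
A=cv2.resize(a[80:270,170:250],None,fx=3.1,fy=3.1,interpolation=3)
B=cv2.resize(b[90:195,215:355],None,fx=3.9,fy=3.9,interpolation=3)
C=np.zeros((600,800,3),np.uint8);C[:A.shape[0],:A.shape[1]]=A;C[:B.shape[0],250:250+B.shape[1]]=B
D=cv2.resize(a[160:215,330:405],None,fx=3,fy=3,interpolation=3);C[420:420+D.shape[0],252:252+D.shape[1]]=D
D=cv2.resize(b[215:275,320:375],None,fx=3,fy=3,interpolation=3);C[415:415+D.shape[0],550:550+D.shape[1]]=D
cv2.imwrite('pics/crop1.png',C); print(A.shape,B.shape)
# stop: dark blob
for nm,im,(x0,y0,x1,y1) in(('top',a,(340,172,366,196)),('side',b,(328,218,352,236))):
    g=cv2.cvtColor(im[y0:y1,x0:x1],6);m=(g<70).astype(np.uint8)
    n,l,s,c=cv2.connectedComponentsWithStats(m)
    print(nm,[(s[i].tolist(),(c[i]+[x0,y0])) for i in range(1,n) if s[i][4]>8])
E
```

```text
(589, 248, 3) (410, 546, 3)
top [([7, 4, 14, 15, 160], array([353.5938, 183.0875]))]
side [([6, 4, 12, 10, 98], array([339.6837, 226.4898]))]
```

View pics/crop1.png

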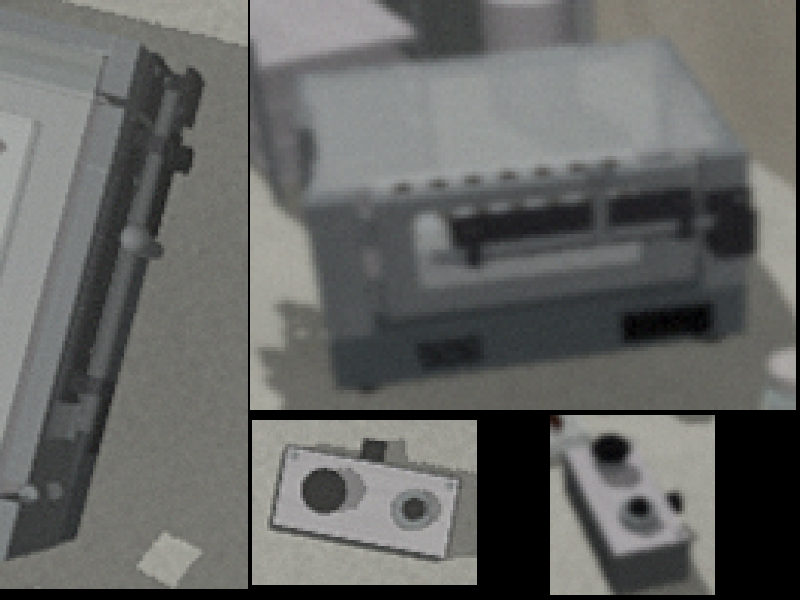

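```bash
python3 - <<'E'
from h import *
P=lambda x,y:(170+x/3.1,80+y/3.1)
ball=onz('top',*P(136,239),.221);print('ball',ball)
a=onz('top',*P(152,175),.156);b=onz('top',*P(108,345),.156);print('rod',a,b)
d=(b-a)[:2];d/=np.linalg.norm(d);print('ygate',d,np.degrees(np.arctan2(d[1],d[0])))
n=np.array([d[1],-d[0]]);print('xgate?',n)
for q in((182,155),(83,385),(187,85)):
    s=onz('top',*P(*q),.165);r=s-ball;print('strap',s,r[:2]@d,r[:2]@n)
print('hinge pred',ball[:2]+d*.208+n*.038)
print('hinge px', [onz('top',*P(27,492),z) for z in(.2,.15)])
# housing top corners z=.205
c=[onz('top',x,y,.205) for x,y in((87,63),(222,96),(193,258),(40,228))]
print(np.array(c),[np.linalg.norm(c[i]-c[i-1]) for i in range(4)])
B=lambda x,y:(215+(x-250)/3.9,90+y/3.9)
print('ball tri',tri(*B(600,185),*P(136,239)), proj('side',ball),B(600,185))
st=onz('top',353.6,183.1,.083);print('stop',st,proj('side',st),tri(339.7,226.5-.5,353.6,183.1))
s2=onz('top',330+(414-252)/3,160+(509-420)/3,.074);print('start',s2,np.linalg.norm((s2-st)[:2]))
print(state())
E
```

```text
ball [0.5684 0.1026 0.221 ]
rod [0.628  0.1051 0.156 ] [0.495  0.1401 0.156 ]
ygate [-0.9671  0.2544] 165.26134164873542
xgate? [0.2544 0.9671]
strap [0.6417 0.0796 0.165 ] -0.07667935498094677 -0.0035832579611315245
strap [0.4637 0.1572 0.165 ] 0.11512479544723525 0.026140670280542375
strap [0.6967 0.0754 0.165 ] -0.1309912479676786 0.006303610287814045
hinge pred [0.3769 0.1923]
hinge px [array([0.3833, 0.1895, 0.2   ]), array([0.3815, 0.2052, 0.15  ])]
[[0.7967 0.4016 0.205 ]
 [0.7137 0.0867 0.205 ]
 [0.3389 0.1553 0.205 ]
 [0.4133 0.506  0.205 ]] [np.float64(0.3973502116989789), np.float64(0.3256809254119167), np.float64(0.38106108809688766), np.float64(0.3585696639576839)]
ball tri (array([0.5712, 0.1065, 0.204 ]), np.float64(0.000645701771733449)) (np.float64(304.1938723416621), np.float64(133.43576780889327)) (304.7435897435897, 137.43589743589743)
stop [ 0.5149 -0.2255  0.083 ] (np.float64(340.0551347404145), np.float64(223.01290897454504)) (array([ 0.5148, -0.2258,  0.0723]), np.float64(0.0020927985136416673))
start [ 0.4972 -0.305   0.074 ] 0.08144445791616708
{'t': 0.1, 'joint_pos': array([ 0.9279,  0.2458,  1.5589,  0.    ,  1.3387, -0.1741]), 'joint_vel': array([ 0.0017, -0.0029, -0.0013, -0.0015,  0.0024,  0.0002]), 'tau': array([  0.0005, -43.0665, -32.7133,  -0.0001,   0.0027,   0.    ]), 'tcp_pos': array([0.2934, 0.5795, 0.2383]), 'ee_rot': array([[-0.8921,  0.4518, -0.0011],
       [ 0.4518,  0.8921, -0.0014],
       [ 0.0003, -0.0017, -1.    ]]), 'force': array([-0.7834, -0.1603, -0.5799]), 'ft_torque': array([-0.057 ,  0.0106, -0.0121]), 'grip_width': 0.08537668303987171}
```

Call:
jog_arm --increments "255 5 -20 40 0 0 -0.1; 255 15 -55 60 0 0 -0.2; 255 221 -805 70 0 0 -1.357; 255 221 -805 70 0 0 -1.357; 255 221 -805 70 0 0 -1.357; 255 221 -805 70 0 0 -1.357; 255 221 -805 70 0 0 -1.357; 255 221 -805 70 0 0 -1.357; 255 221 -805 70 0 0 -1.357; 255 221 -805 70 0 0 -1.357; 255 221 -805 70 0 0 -1.357; 255 221 -805 70 0 0 -1.357"

```text
t: 1.1
tcp_pos: [0.4182, 0.1234, 0.3038]
ee_rot: [[0.256, 0.967, 0.0], [0.967, -0.256, 0.0], [0.0, 0.0, -1.0]]
force: [0.9, 0.2, 0.3]
grip_width: -0.0002
```

Call:
jog_arm --increments "255 97 -349 0 0 0 0; 255 97 -349 0 0 0 0; 255 97 -349 0 0 0 0; 255 97 -349 0 0 0 0; 255 97 -349 0 0 0 0; 255 97 -349 0 0 0 0; 255 97 -349 -80 0 0 0; 255 97 -349 -164 0 0 0; 255 97 -349 -164 0 0 0; 255 97 -349 -164 0 0 0; 255 97 -349 -164 0 0 0; 255 97 -349 -164 0 0 0"

```text
t: 2.1
tcp_pos: [0.5115, -0.2234, 0.132]
ee_rot: [[0.255, 0.967, -0.011], [0.967, -0.255, 0.007], [0.004, -0.013, -1.0]]
force: [-0.7, 0.5, -0.2]
grip_width: 0.0001
```

Call:
jog_arm --increments "255 0 0 0 0 0 0; 255 0 0 0 0 0 0; 255 0 0 0 0 0 0; 255 0 0 0 0 0 0"

```text
t: 2.43
tcp_pos: [0.5166, -0.2236, 0.1426]
ee_rot: [[0.251, 0.968, 0.004], [0.968, -0.251, -0.002], [-0.001, 0.004, -1.0]]
force: [0.6, -0.1, 0.5]
grip_width: 0.0002
```

```bash
python3 - <<'E'
from h import *
save('side','s1');s=state();print(s['t'],s['tcp_pos'],s['joint_pos'],s['force'])
im=cv2.imread('pics/s1.png');t=capture('top')[:,:,::-1]
C=np.hstack([cv2.resize(im[190:290,290:390],(400,400),interpolation=3),cv2.resize(t[140:240,310:410],(400,400),interpolation=3)])
cv2.imwrite('pics/c2.png',C)
E
```

```text
2.4833 [ 0.5164 -0.2236  0.1423] [-0.61    0.1499  1.8566  0.0001  1.1311 -0.3561] [-0.1173 -0.0194 -0.3254]
```

View pics/c2.png

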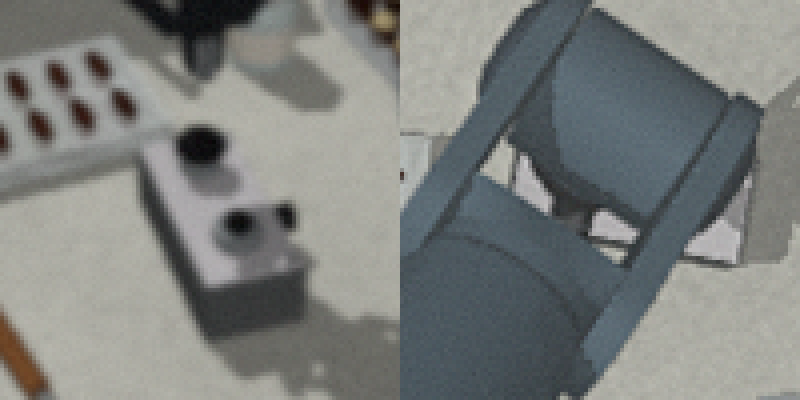

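The fingertips hang directly above the black mushroom head, at crop (205,75) against (203,145). Now the press.

Call:
jog_arm --increments "255 -1 -2 -30 0 0 0; 255 -1 -2 -45 0 0 0; 255 -1 -2 -50 0 0 0; 255 -1 -2 -54 0 0 0; 255 -1 -2 -57 0 0 0; 255 -1 -2 -59 0 0 0; 255 -1 -2 -60 0 0 0; 255 -1 -2 -60 0 0 0; 255 -1 -2 -60 0 0 0; 255 -1 -2 -60 0 0 0"

```text
t: 3.37
tcp_pos: [0.5149, -0.2257, 0.0838]
ee_rot: [[0.252, 0.968, -0.001], [0.968, -0.252, 0.0], [-0.0, -0.001, -1.0]]
force: [-9.7, 5.9, 19.3]
grip_width: 0.0001
```

Call:
jog_arm --increments "255 0 0 20 0 0 0; 255 0 0 60 0 0 0; 255 0 0 100 0 0 0; 0 0 20 140 0 0 0; 0 6 55 180 0 0 0; 0 12 95 218 0 0 0; 0 30 240 218 0 0 0; 0 30 240 218 0 0 0; 0 30 240 218 0 0 0; 0 30 240 218 0 0 0; 0 30 240 218 0 0 0; 0 30 240 218 0 0 0"

```text
t: 4.37
tcp_pos: [0.545, 0.0164, 0.2997]
ee_rot: [[0.248, 0.969, 0.003], [0.969, -0.248, -0.001], [0.0, 0.004, -1.0]]
force: [-0.2, -1.0, 0.1]
grip_width: 0.0853
```

Call:
jog_arm --increments "0 0 0 0 0 0 0; 0 0 0 0 0 0 0; 0 0 0 0 0 0 0; 0 0 0 0 0 0 0"

```text
t: 4.7
tcp_pos: [0.5444, 0.0131, 0.2978]
ee_rot: [[0.254, 0.967, -0.0], [0.967, -0.254, 0.0], [-0.0, -0.0, -1.0]]
force: [-0.2, 0.1, 0.6]
grip_width: 0.0856
```

```bash
python3 - <<'E'
from h import *
b=save('side','s2');a=save('top','t2');s=state();print(s['t'],s['tcp_pos'],s['force'],s['grip_width']);print(s['ee_rot'])
A=cv2.resize(a[90:220,180:280],None,fx=4,fy=4,interpolation=3)
B=cv2.resize(b[100:170,265:360],None,fx=4,fy=4,interpolation=3)
C=np.zeros((600,800,3),np.uint8);C[:A.shape[0],:400]=A;C[:B.shape[0],410:790]=B
D=cv2.resize(b[215:275,320:375],None,fx=4,fy=4,interpolation=3);C[290:530,410:630]=D
cv2.imwrite('pics/c3.png',C[:,:,::-1])
E
```

```text
4.8 [0.5444 0.0135 0.2978] [-0.3641 -0.2659  0.692 ] 0.08526819746184225
[[ 0.2537  0.9673 -0.0002]
 [ 0.9673 -0.2537 -0.    ]
 [-0.0001 -0.0002 -1.    ]]
```

View pics/c3.png

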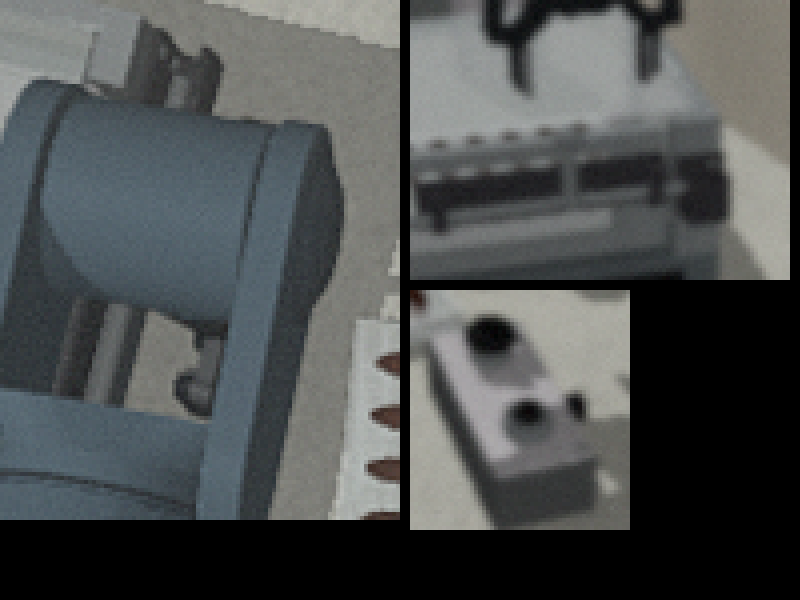

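Stop button is back up, and the handle stands at about (305,140) in the side view, agreeing with the top-view ray. Moving over the handle, then down.

Call:
jog_arm --increments "0 12 45 0 0 0 0; 0 24 89 0 0 0 0; 0 24 89 0 0 0 0; 0 24 89 0 0 0 0; 0 24 89 -25 0 0 0; 0 24 89 -50 0 0 0; 0 24 89 -75 0 0 0; 0 24 89 -95 0 0 0; 0 24 89 -110 0 0 0; 0 24 89 -120 0 0 0; 0 24 89 -120 0 0 0; 0 24 89 -120 0 0 0"

```text
t: 5.8
tcp_pos: [0.5684, 0.1025, 0.1781]
ee_rot: [[0.253, 0.967, -0.0], [0.967, -0.253, -0.0], [-0.0, -0.0, -1.0]]
force: [-0.9, -0.4, 0.8]
grip_width: 0.0853
```

```bash
python3 - <<'E'
from h import *
b=save('side','s3');a=save('top','t3');s=state();print(s['t'],s['tcp_pos'],s['force'],s['grip_width'])
A=cv2.resize(a[90:220,180:280],None,fx=3,fy=3,interpolation=3)
B=cv2.resize(b[100:180,265:360],None,fx=5,fy=5,interpolation=3)
C=np.zeros((400,790,3),np.uint8);C[:390,:300]=A;C[:400,310:785]=B
cv2.imwrite('pics/c4.png',C[:,:,::-1])
E
```

```text
5.9 [0.5693 0.1029 0.1796] [ 0.1467 -0.2305  0.3988] 0.08528162629866784
```

View pics/c4.png

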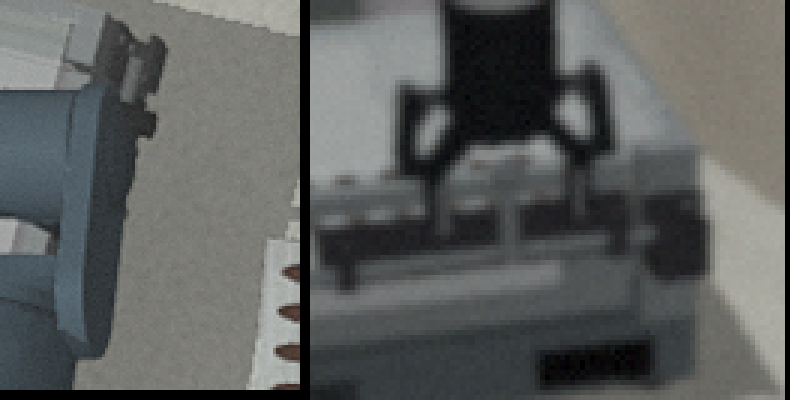

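The handle at (508,230) is centred between the fingers at 440 and 578. Closing.

Call:
jog_arm --increments "255 0 0 0 0 0 0; 255 0 0 0 0 0 0; 255 0 0 0 0 0 0; 255 0 0 0 0 0 0; 255 0 0 0 0 0 0; 255 0 0 0 0 0 0; 255 0 0 0 0 0 0; 255 0 0 0 0 0 0; 255 0 0 0 0 0 0; 255 0 0 0 0 0 0"

```text
t: 6.73
tcp_pos: [0.5685, 0.1034, 0.1783]
ee_rot: [[0.252, 0.968, 0.0], [0.968, -0.252, 0.0], [0.0, 0.0, -1.0]]
force: [-0.2, -0.5, 2.2]
grip_width: 0.0131
```

Call:
jog_arm --increments "255 0 0 2 0 0 0; 255 0 0 4 0 0 0; 255 0 0 6 0 0 0; 255 0 0 8 0 0 0; 255 0 0 10 0 0 0; 255 0 0 12 0 0 0; 255 0 0 12 0 0 0; 255 0 0 12 0 0 0; 255 0 0 12 0 0 0"

```text
t: 7.48
tcp_pos: [0.5682, 0.1034, 0.1898]
ee_rot: [[0.252, 0.968, -0.001], [0.968, -0.252, 0.0], [-0.0, -0.001, -1.0]]
force: [0.8, 0.7, -3.2]
grip_width: 0.0132
```

Carrying the bolt's weight, about 3 N. Drawing it back 36 mm along the gate.

Call:
jog_arm --increments "255 -4 1 1 0 0 0; 255 -8 2 1 0 0 0; 255 -12 3 1 0 0 0; 255 -16 4 1 0 0 0; 255 -20 5 1 0 0 0; 255 -23 6 1 0 0 0; 255 -26 7 1 0 0 0; 255 -29 8 1 0 0 0; 255 -32 8.5 1 0 0 0; 255 -35 9 1 0 0 0; 255 -35 9 1 0 0 0; 255 -35 9 1 0 0 0"

```text
t: 8.48
tcp_pos: [0.5327, 0.1127, 0.1907]
ee_rot: [[0.252, 0.968, -0.001], [0.968, -0.252, 0.001], [0.0, -0.002, -1.0]]
force: [-1.4, 2.7, -3.4]
grip_width: 0.0131
```

```bash
python3 - <<'E'
from h import *
s=state();p=s['tcp_pos'];print(s['t'],p,s['force'],s['ft_torque'])
h=np.array([0.3769,0.1923]) # hinge
r=p[:2]-h
from scipy.spatial.transform import Rotation as R
for a in np.arange(.03,.37,.03):
    c,n=np.cos(-a),np.sin(-a);q=h+np.array([[c,-n],[n,c]])@r
    print(round(a,2),(q-p[:2])*1000)
E
```

```text
8.4833 [0.5327 0.1127 0.1907] [-1.3772  2.6566 -3.3579] [ 0.389  -0.0689 -0.0112]
0.03 [-2.4569 -4.6388]
0.06 [-5.0519 -9.2018]
0.09 [ -7.7825 -13.685 ]
0.12 [-10.6464 -18.0842]
0.15 [-13.641  -22.3955]
0.18 [-16.7635 -26.615 ]
0.21 [-20.0112 -30.739 ]
0.24 [-23.3812 -34.7638]
0.27 [-26.8703 -38.6856]
0.3 [-30.4755 -42.501 ]
0.33 [-34.1936 -46.2066]
0.36 [-38.0211 -49.7989]
```

Call:
jog_arm --increments "255 -2.5 -4.6 0 0 0 -0.03; 255 -5.1 -9.2 0 0 0 -0.06; 255 -7.8 -13.7 0 0 0 -0.09; 255 -10.6 -18.1 0 0 0 -0.12; 255 -13.6 -22.4 0 0 0 -0.15; 255 -16.8 -26.6 0 0 0 -0.18; 255 -20 -30.7 0 0 0 -0.21; 255 -23.4 -34.8 0 0 0 -0.24; 255 -26.9 -38.7 0 0 0 -0.27; 255 -30.5 -42.5 0 0 0 -0.3; 255 -34.2 -46.2 0 0 0 -0.33; 255 -36.5 -48.5 0 0 0 -0.35"

```text
t: 9.48
tcp_pos: [0.4966, 0.0634, 0.1911]
ee_rot: [[0.571, 0.821, 0.0], [0.821, -0.571, 0.0], [0.0, 0.0, -1.0]]
force: [1.7, 5.8, -2.9]
grip_width: 0.0131
```

Call:
jog_arm --increments "255 0 0 0 0 0 0; 255 0 0 0 0 0 0; 255 0 0 0 0 0 0; 255 0 0 0 0 0 0; 255 0 0 0 0 0 0; 255 0 0 0 0 0 0"

```text
t: 9.98
tcp_pos: [0.4972, 0.0638, 0.1911]
ee_rot: [[0.568, 0.823, 0.001], [0.823, -0.568, -0.0], [0.0, 0.001, -1.0]]
force: [1.8, 3.7, -2.3]
grip_width: 0.0133
```

```bash
python3 - <<'E'
from h import *
b=save('side','s5');a=save('top','t5');s=state();print(s['t'],s['tcp_pos'],s['force'],s['ft_torque'],s['grip_width'])
A=cv2.resize(a[70:270,150:290],None,fx=2.5,fy=2.5,interpolation=3)
B=cv2.resize(b[90:200,255:365],None,fx=4,fy=4,interpolation=3)
C=np.zeros((500,800,3),np.uint8);C[:500,:350]=A;C[:440,355:795]=B
cv2.imwrite('pics/c5.png',C[:,:,::-1])
E
```

```text
10.0833 [0.4972 0.0638 0.1911] [ 2.8642  3.3983 -3.0392] [ 0.5347 -0.3202 -0.0923] 0.013588209185366984
```

View pics/c5.png

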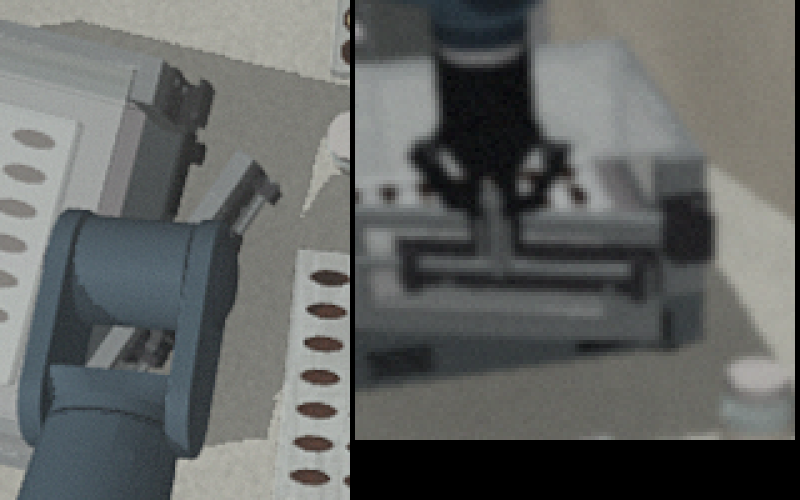

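```bash
python3 - <<'E'
from h import *
h=np.array([0.3769,0.1923])
q=onz('top',150+262/2.5,70+166/2.5,.2)[:2]-h
a=np.arctan2(q[1],q[0]);print(np.linalg.norm(q),a,'open',np.arctan2(-.2544,.9671)-a)
p=state()['tcp_pos'][:2]-h
g=lambda v:np.array([np.hypot(*v),np.arctan2(v[1],v[0])])
th=-(g(p)[1]+np.arcsin(.038/g(p)[0]))+np.arctan2(-.2544,.9671);print('by handle',th,'along',np.sqrt(g(p)[0]**2-.038**2))
E
```

```text
0.3015614341953301 -0.6415078989743395 open 0.3842808913715418
by handle 0.34345127631480515 along 0.17185957799414803
```

The two angle estimates, 0.34 and 0.38 rad, both lie inside the allowed range, and the measured radius of 0.302 m matches the gate's 0.300 m. The bolt is drawn about 36 mm. Handing in.

```bash
python3 -c "
from h import *
hand_in();s=state();print(s['t'],s['tcp_pos'],s['force'],s['grip_width'])"
```

```text
the job is handed in; nothing more can be done
the job is handed in; nothing more can be done
```

The mould shaker is stopped, the gate is unbolted, and the arm is holding the gate ajar. I handed the job in at about 10 s; hand-in gives no verdict.

- **Stop button:** I pressed it until it bottomed out, about 7 mm at 19 N. A later picture showed it back up. The start button was never touched.
- **Bolt:** I gripped the handle, lifted it about 12 mm and drew it back about 36 mm. The wrist force was about 3 N after the lift and 5 N after the draw, so there was no sign of forcing the keeper.
- **Gate:** It stands open about 0.34 rad going by the handle position, or about 0.38 rad going by its free edge in the top view. The two disagree by 0.04 rad but both lie within 0.23–0.47 rad. The arm still grips the handle and pulls against the spring with about 4 N.
- **Other things:** I saw nothing shifted in the pictures, but I did not measure the moulds, knife, jar, bowl or tray.

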